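# Index a parts carousel and lock it

## Task

The round indexing carousel on the bench is locked with its empty nest at the front. Push the lock bolt back by its red knob until the plate is free, turn the plate by pushing the pegs on its rim until the flanged brass bush stands at the front, in line with the bolt, and push the bolt fully home into the notch there. Leave every part sitting in its nest, lift nothing, and do not disturb the oil bottle beside it.

Things in the scene. Friction and masses are not known exactly. Their poses are not given: they have to be found in the camera images.
- carousel: fixed blue cast base of the carousel, 176 mm foot with a tongue to the front that carries the bolt guide (dark steel, 45 mm wide, 50 mm high, 116 to 194 mm from the axis). Origin on the vertical turning axis, at bench height; its own -x points along the bolt to the front of the carousel (roughly to the robot), z up
- index_plate (a joint): turning angle of the round pale grey metal plate, rad, counter-clockwise from above positive, no stops; 0 at the start. At every multiple of 72 degrees (1.2566 rad) one of its five nests stands exactly at the front. Plate 220 mm across, top 42 mm above the bench. Light drag (0.12 N m); it stops almost at once when no longer pushed; the bolt in a notch blocks it
- lock_bolt (a joint): travel of the lock bolt, m: 0 = fully home in the notch (locked, as at the start), 0.030 = pulled fully out, away from the axis. Above 0.022 the plate is free. It stays where it is left (about 3 N of drag, stops at both ends). Its 16 mm wide chamfered nose enters a notch that is up to about 4 degrees off and draws the plate into line as it goes home
- knob (a point): top centre of the red plastic knob of the bolt, upright, 20 mm across, thickest in its upper 30 mm; top about 100 mm above the bench and 140 mm from the axis when home, 170 mm when out. The top of the bolt guide below it is 51 mm (screw heads 54 mm) above the bench
- peg0 (a point): top centre of a black upright peg on the rim of the plate, 15 mm across, 47 mm tall (top 89 mm above the bench), 98 mm from the axis. Five pegs, each midway between two nests; peg0 to peg4 follow one another counter-clockwise, and at the start peg0 is the one 36 degrees counter-clockwise (seen from above) from the front
- peg1 (a point): top centre of a black upright peg on the rim of the plate, 15 mm across, 47 mm tall (top 89 mm above the bench), 98 mm from the axis. Five pegs, each midway between two nests; peg0 to peg4 follow one another counter-clockwise, and at the start peg0 is the one 36 degrees counter-clockwise (seen from above) from the front
- peg2 (a point): top centre of a black upright peg on the rim of the plate, 15 mm across, 47 mm tall (top 89 mm above the bench), 98 mm from the axis. Five pegs, each midway between two nests; peg0 to peg4 follow one another counter-clockwise, and at the start peg0 is the one 36 degrees counter-clockwise (seen from above) from the front
- peg3 (a point): top centre of a black upright peg on the rim of the plate, 15 mm across, 47 mm tall (top 89 mm above the bench), 98 mm from the axis. Five pegs, each midway between two nests; peg0 to peg4 follow one another counter-clockwise, and at the start peg0 is the one 36 degrees counter-clockwise (seen from above) from the front
- peg4 (a point): top centre of a black upright peg on the rim of the plate, 15 mm across, 47 mm tall (top 89 mm above the bench), 98 mm from the axis. Five pegs, each midway between two nests; peg0 to peg4 follow one another counter-clockwise, and at the start peg0 is the one 36 degrees counter-clockwise (seen from above) from the front
- front_station (a point): point fixed to the base: the centre of the floor of the nest at the front, 60 mm from the axis towards the bolt, 42 mm above the bench. Nests: five black rings, 46 mm inside, 6 mm high, 72 degrees apart on a circle of 60 mm radius; the rim has a notch (32 mm wide at the flared mouth, 17 mm inside, 23 mm deep) outside each nest
- bush_brass: the wanted part: bright yellow brass bush with a collar at each end, 41 mm across, 35 mm tall, bored through, standing loose in one of the four nests that are not at the front. Origin at the centre of its underside
- bush_bronze: another part on the plate, to stay in its nest: plain brown bronze bush, 28 mm across, 26 mm tall. Origin at the centre of its underside
- roller_a: another part on the plate, to stay in its nest: black roller, 33 mm across, 38 mm tall. Origin at the centre of its underside
- roller_b: another part on the plate, to stay in its nest: pale grey steel roller, 33 mm across, 38 mm tall. Origin at the centre of its underside
- oil_bottle: bystander: green oil bottle with yellow spout, 45 mm across, 150 mm tall, loose, to the left of the carousel. Origin at the centre of its underside
Things that resemble listed ones, but are neither listed nor needed, are in the scene too. Leave any blue or pink look-alike of the bush_bronze alone.

How it is judged:
By the outcome, as a careful person would: the job done as asked, in the order asked, and still so for the second after the job is handed in, with the robot touching nothing.
It also fails if it takes over 64 s, if anything falls off the work surface, if the arm or the gripper's body presses on something with over 40 N, if the wrist force passes 120 N, or if a joint passes its speed limit or range.

## Robot

A 6-joint arm with a two-finger parallel gripper is mounted at the origin on a cart in front of the work surface, level with it; the furniture and walls round the work are solid. World frame = base frame: x ahead of the robot, y to its left, z up, the work surface at z = 0. Lengths are in m, angles in rad, forces in N, time in s.
With the tool pointing down it reaches from about 0.225 to 0.875 m from the base axis. Payload 3.4 kg.
Tool frame: the origin (TCP) lies at the very end of the fingers, on their centre line; the grasp point (between the pads) lies 19 mm behind it (manip.pinch_z is the distance from the TCP to the grasp point, in m); z points along the fingers, y is the line along which they close (so a half turn about z gives the same grasp; the last joint's range is limited). The gripper opens to 85 mm and grips with 20 to 120 N. Pads are 22 mm wide; open, the fingers measure 114 mm over their backs; the gripper's body (76 mm by 85 mm) begins 54 mm behind the grasp point. The pads swing forward as they close: fully open they stand 13 mm farther back than shut.
Start: joints at [-1.438, 0.276, 1.505, -0, 1.361, -0.121], TCP at [0.144, -0.557, 0.231] pointing down, gripper open.
Joint ranges: [-2.89, 2.89], [-0.75, 2.08], [0.22, 2.7], [-1.18, 4.32], [0.11, 2.71], [-2.7, 2.7]. Speed limits (rad/s): [2.57, 2.57, 3.14, 3.14, 3.14, 3.14].

## Interface

Orientations are given as a unit quaternion [w, x, y, z].
In Python, from rig import manip gives the robot as it stands. The module is installed in compiled form; this text tells all that it offers.
- The arm moves only by the shell command python3 -m jog 'ROWS' [FORCE]. ROWS is JSON, a list of rows, each an object of numbers: "dx", "dy", "dz": the shift along the tool's x, y, z each as a share of 25 cm, from -1 to 1; "ax", "ay", "az": the turn, a rotation vector about the tool's x, y, z each as a share of 90 degrees, from -1 to 1; "grip": the opening, from -1 (shut) to 1 (fully open), so that 0 is half open. A call has 1 to 5 rows; each row is the pose to reach, as a shift and turn from the pose commanded when the call began, along the tool's axes at that moment; what a row does not reach only later rows make up. A row lasts 1/12 s, in which the tool goes at most 41.7 mm and 7.16 degrees, less where a joint would pass 70% of its speed; a pose out of reach is approached as far as the arm can. A call with a number of a shift or a turn outside -1 to 1 is refused whole. A call with a gripper value outside its range is refused whole. The fingers move at their own pace and stop on an object; FORCE is the grip in N (left out, the last holds). Time passes only in rows, so rows that repeat a pose let the fingers close. It gives the time, the measured TCP pose, the force, the opening and the grip force at its end, in the units of the state.
- manip.get_state(): the state, without advancing time (a new reading comes with each control period).
- manip.get_image(name): name is "scene" or "side" or "wrist"; returns a dict with "img" (384x512x3 uint8, red, green, blue), "mtx" (3x3 intrinsics, pixels), "world_to_cam" (4x4, takes a point from world to camera coordinates); the wrist camera has in their place "T_tool_cam" (4x4, takes a point from camera to tool coordinates, whose origin is the TCP and whose axes are the flange's). Camera axes: x right, y down, z forward; pixel columns grow to the right and rows downward; lengths in m; the calibration is good to about 2 mm. A picture is of the moment at which its call begins: read the wrist's pose just before it. There is no depth.
- manip.sign_off(): hands the job in; it is judged then, once.
The state is a dict: "clock": time; "qpos": joint angles; "qd": joint speeds; "effort": joint torques, N m; "position": TCP position; "ee_rot": TCP orientation; "contact_force": force on the tool from outside, world axes, zero at the start; "moment": the same for the moment, N m; "width": finger opening in m; "gripper_force": force on a finger pad.
Only numpy, scipy, OpenCV 4.12 (cv2) and the standard library are available. Lean on these libraries where they do the work, as an engineer would, in place of code of your own. Each camera call takes 0.05 s, during which the arm holds its last target. There are 200 camera calls.

## Working session

There is one attempt and no reset: what is moved stays moved. The work goes in short steps, Python scripts to look and compute and a shell command to move; the robot and the scene stay as the last step left them, time stands still between calls to the robot, and variables do not carry over. Pictures are saved under pics/ and viewed, at most 10 in all, crops included, and the job is handed in when it is done.

```bash
mkdir -p pics; python3 - <<'E'
from rig import manip
import cv2,numpy as np
print(manip.get_state())
for n in("scene","side"):
    d=manip.get_image(n); cv2.imwrite(f"pics/{n}0.png",cv2.cvtColor(d["img"],cv2.COLOR_RGB2BGR)); np.savez(f"{n}.npz",**d)
    print(n,d["mtx"],d["world_to_cam"])
E
```

```text
{'clock': 0.0, 'qpos': array([-1.43801057e+00,  2.76574242e-01,  1.50615393e+00,  1.19078130e-05,
        1.36071443e+00, -1.20993880e-01]), 'qd': array([-9.32942847e-04, -3.17772602e-04,  1.18649139e-03,  1.07847750e-03,
       -7.47754947e-06,  1.09112631e-03]), 'effort': array([-1.11423433e-03, -4.16773367e+01, -2.45805591e+01, -4.88072055e-04,
        1.08674282e-02, -2.11186051e-05]), 'position': array([ 0.1442915 , -0.55603727,  0.23044328]), 'ee_rot': array([-9.24992245e-04,  9.91960016e-01,  1.26548293e-01,  3.68192081e-07]), 'contact_force': array([-0.58331746, -0.12754535,  0.6394484 ]), 'moment': array([0.03085713, 0.00225079, 0.02354232]), 'gripper_force': 0.0, 'width': 0.08578481424260102}
scene [[465.19062647   0.         258.46200964]
 [  0.         465.19062647 188.76845612]
 [  0.           0.           1.        ]] [[-0.80151066 -0.59793151 -0.00765322  0.60347094]
 [-0.4194411   0.57127905 -0.70548523  0.22699834]
 [ 0.42620397 -0.56224386 -0.7086833   0.77811839]
 [ 0.          0.          0.          1.        ]]
side [[410.42097436   0.         257.95676726]
 [  0.         410.42097436 195.85894301]
 [  0.           0.           1.        ]] [[ 0.99977793  0.01980469  0.00720103 -0.61083972]
 [ 0.01827152 -0.64442521 -0.76444902  0.15772548]
 [-0.01049915  0.76441084 -0.64464396  0.76849474]
 [ 0.          0.          0.          1.        ]]
```

View pics/scene0.png

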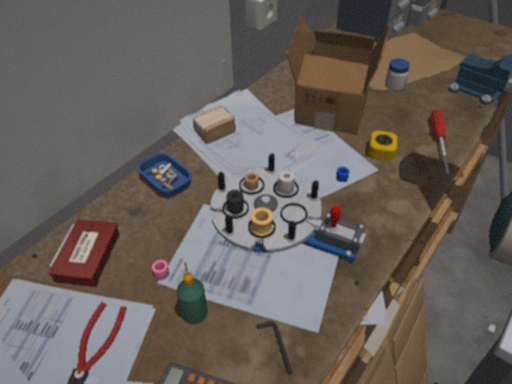

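View pics/side0.png

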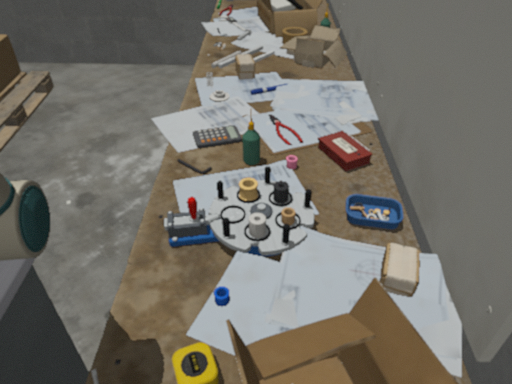

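Side view: the knob is at (193,203). Peg0 to peg4 are at about (226,223), (286,230), (308,195), (267,171) and (220,185). The brass bush at (248,185) lies between peg4 and peg3, so the plate must turn +72° (CCW). In the scene view the knob is at (335,208) and the bottle at (192,300). Next I'll fit the carousel pose.

```bash
cat > h.py <<'E'
import numpy as np,cv2
from scipy.optimize import least_squares
def proj(d,P):
    P=np.atleast_2d(P); c=P@d["world_to_cam"][:3,:3].T+d["world_to_cam"][:3,3]; u=c@d["mtx"].T
    return u[:,:2]/u[:,2:]
def pts(cx,cy,yaw,th=0,bolt=0):
    f=np.pi+yaw
    L=[(98,f+th+np.radians(36+72*i),.089) for i in range(5)]+[(140+bolt*1e3,f,.1)]
    return np.array([[cx+r/1e3*np.cos(a),cy+r/1e3*np.sin(a),z] for r,a,z in L])
E
python3 - <<'E'
from h import *
S=np.load("scene.npz");D=np.load("side.npz")
ps=np.array([[315,181],[271,155],[221,173],[229,216],[292,222],[335,206.]])
# order by peg0..4: determine by fit
from itertools import product
pd=np.array([[226,219],[286,226],[308,190],[267,168],[220,182],[192,198.]])
best=None
for k in range(5):
  for s in(1,-1):
    q=np.vstack([np.roll(ps[:5],k,0)[::s],ps[5:]])
    f=lambda v:np.r_[(proj(S,pts(*v))-q).ravel(),(proj(D,pts(*v))-pd).ravel()]
    r=least_squares(f,[.6,0,0])
    if best is None or r.cost<best[0]:best=(r.cost,r.x,r.fun.reshape(-1,2).round(1),q)
print(best)
cx,cy,yaw=best[1]
# bottle triangulation
g=lambda v:np.r_[(proj(S,[[*v,.15]])-[[186,266]]).ravel(),(proj(D,[[*v,.15]])-[[251,121]]).ravel()]
r=least_squares(g,[.6,.2]);print("bottle",r.x,r.fun)
for n,d in(("s",S),("d",D)):
    im=cv2.cvtColor(d["img"],cv2.COLOR_RGB2BGR)
    P=proj(d,pts(cx,cy,yaw)); c=P.mean(0).astype(int)
    x0,y0=c[0]-100,c[1]-75; im=cv2.resize(im[y0:y0+150,x0:x0+200],None,fx=4,fy=4,interpolation=cv2.INTER_CUBIC)[:600]
    for p in P: cv2.circle(im,tuple(((p-[x0,y0]+.5)*4).astype(int)),3,(255,0,255),-1)
    cv2.imwrite(f"pics/fit_{n}.png",cv2.resize(im,(600,450)))
a,b=cv2.imread("pics/fit_s.png"),cv2.imread("pics/fit_d.png")
cv2.imwrite("pics/fit.png",cv2.resize(np.vstack([a,b]),(400,600)) if 0 else np.hstack([cv2.resize(a,(400,300)),cv2.resize(b,(400,300))]))
E
```

```text
(np.float64(6.385197062582941), array([0.61513829, 0.16009603, 0.19411631]), array([[ 0.6, -0.2],
       [ 0.6, -0.9],
       [-0.2, -0.4],
       [-0.3, -0.4],
       [ 0.6, -0.3],
       [ 1.5,  0.6],
       [ 0. , -0.4],
       [ 1.1, -1.1],
       [ 1. , -0.3],
       [ 0.8, -1.6],
       [-0.3, -0.7],
       [-0.6,  0. ]]), array([[315., 181.],
       [271., 155.],
       [221., 173.],
       [229., 216.],
       [292., 222.],
       [335., 206.]]))
bottle [0.58154372 0.40487712] [  1.28895135  -4.26320855  -1.59794874 -12.35653162]
```

View pics/fit.png

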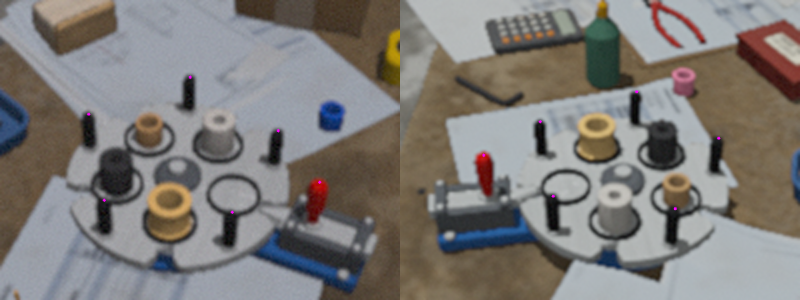

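The fit is good to about 2 mm: axis (0.615, 0.160), yaw 11.1°. I'll move above the gap between the knob and the axis, with the gripper shut.

```bash
for i in 1 2 3 4; do python3 -m jog '[{"dx":0.531,"dy":-0.581,"grip":-1},{"dx":0.531,"dy":-0.581,"grip":-1},{"dx":0.531,"dy":-0.581,"grip":-1},{"dx":0.531,"dy":-0.581,"grip":-1},{"dx":0.531,"dy":-0.581,"grip":-1}]' 40; done
cat > w.py <<'E'
# usage: python3 w.py r_forward v_left z  -> tool shift shares to reach carousel-frame point (r along front, v to carousel +y)
import sys,numpy as np
from rig import manip
from scipy.spatial.transform import Rotation as R
s=manip.get_state(); C=np.array([.6151,.1601,0]);y=.1941
u=np.array([np.cos(y),np.sin(y),0]);v=np.array([-np.sin(y),np.cos(y),0])
q=s["ee_rot"];M=R.from_quat([q[1],q[2],q[3],q[0]]).as_matrix()
p=s["position"]-C
print("t %.2f"%s["clock"],"carousel r,v,z mm",(np.array([-p@u,p@v,p[2]])*1e3).round(1),"az share",round((np.degrees(np.arctan2(M[1,0],M[0,0])-y))/90,3),"F(fwd,left,z)",np.array([-s["contact_force"]@u,s["contact_force"]@v,s["contact_force"][2]]).round(1))
for i in range(1,len(sys.argv),3):
    r,l,z=map(float,sys.argv[i:i+3])
    t=C-u*r/1e3+v*l/1e3+[0,0,z/1e3]
    print("shares",(M.T@(t-s["position"])/.25).round(3))
E
python3 w.py 105 0 230
```

```text
t 0.10 carousel r,v,z mm [ 600.1 -611.9  230.5] az share 0.038 F(fwd,left,z) [-0.3 -0.1  0.1]
shares [ 2.123 -2.325  0.006]schema error: expected keys dx, dy, dz, ax, ay, az, grip
schema error: expected keys dx, dy, dz, ax, ay, az, grip
schema error: expected keys dx, dy, dz, ax, ay, az, grip
schema error: expected keys dx, dy, dz, ax, ay, az, grip
```

```bash
for i in 1 2 3 4; do python3 -m jog '[{"dx":0.531,"dy":-0.581,"dz":0,"ax":0,"ay":0,"az":0,"grip":-1},{"dx":0.531,"dy":-0.581,"dz":0,"ax":0,"ay":0,"az":0,"grip":-1},{"dx":0.531,"dy":-0.581,"dz":0,"ax":0,"ay":0,"az":0,"grip":-1},{"dx":0.531,"dy":-0.581,"dz":0,"ax":0,"ay":0,"az":0,"grip":-1},{"dx":0.531,"dy":-0.581,"dz":0,"ax":0,"ay":0,"az":0,"grip":-1}]' 40; done
python3 w.py 105 0 230
```

```text
clock: 0.52
position: [0.237, -0.379, 0.2308]
ee_rot: [-0.001, 0.992, 0.127, 0.0]
contact_force: [0.4, 0.5, 0.6]
width: 0.0255
gripper_force: 0.0
clock: 0.93
position: [0.3287, -0.2055, 0.2311]
ee_rot: [-0.001, 0.992, 0.127, 0.0]
contact_force: [0.2, -0.0, 0.1]
width: 0.0001
gripper_force: 0.0
clock: 1.35
position: [0.4211, -0.0317, 0.2312]
ee_rot: [-0.0, 0.992, 0.127, 0.0]
contact_force: [0.3, -0.5, 0.2]
width: -0.0002
gripper_force: 0.0
clock: 1.77
position: [0.5134, 0.1424, 0.2308]
ee_rot: [-0.0, 0.992, 0.127, 0.0]
contact_force: [-0.7, -0.5, 1.2]
width: 0.0005
gripper_force: 0.0
t 1.77 carousel r,v,z mm [103.2   2.3 230.8] az share 0.039 F(fwd,left,z) [ 0.7 -0.4  1.2]
shares [-0.008  0.009  0.003]
```

```bash
python3 -m jog '[{"dx":-0.008,"dy":0.009,"dz":0.15,"ax":0,"ay":0,"az":0.039,"grip":-1},{"dx":-0.008,"dy":0.009,"dz":0.3,"ax":0,"ay":0,"az":0.039,"grip":-1},{"dx":-0.008,"dy":0.009,"dz":0.45,"ax":0,"ay":0,"az":0.039,"grip":-1},{"dx":-0.008,"dy":0.009,"dz":0.53,"ax":0,"ay":0,"az":0.039,"grip":-1},{"dx":-0.008,"dy":0.009,"dz":0.53,"ax":0,"ay":0,"az":0.039,"grip":-1}]' >/dev/null
python3 w.py 105 0 66
python3 - <<'E'
from rig import manip
import cv2,numpy as np
a=[cv2.cvtColor(manip.get_image(n)["img"],cv2.COLOR_RGB2BGR) for n in("wrist","side")]
cv2.imwrite("pics/p1.png",np.hstack([cv2.resize(a[0],(400,300)),cv2.resize(a[1][120:280,150:363],(400,300))]))
E
```

```text
t 2.18 carousel r,v,z mm [111.   -2.8  93.8] az share -0.001 F(fwd,left,z) [ 0.2  0.3 -0.2]
shares [ 0.025 -0.011  0.111]
```

View pics/p1.png

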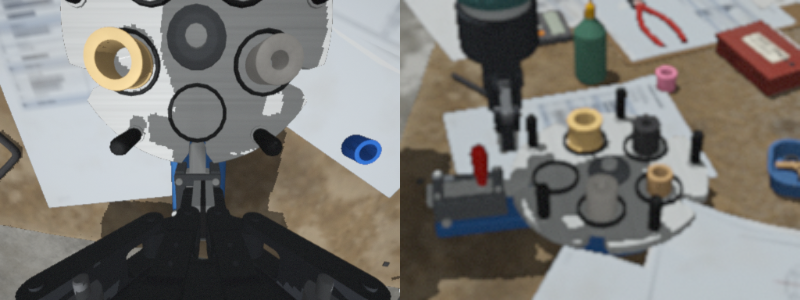

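The left half (wrist view) shows the empty nest at the front and the fingers above the bolt gap. In the right half (side view) the fingertip is at about (507,148), between the knob (480,155) and the plate, as predicted. I'll settle and go down.

```bash
python3 w.py 105 0 66; python3 -m jog '[{"dx":0.022,"dy":-0.01,"dz":0,"ax":0,"ay":0,"az":0,"grip":-1},{"dx":0.022,"dy":-0.01,"dz":0,"ax":0,"ay":0,"az":0,"grip":-1},{"dx":0.022,"dy":-0.01,"dz":0.1,"ax":0,"ay":0,"az":0,"grip":-1},{"dx":0.022,"dy":-0.01,"dz":0.1,"ax":0,"ay":0,"az":0,"grip":-1},{"dx":0.022,"dy":-0.01,"dz":0.1,"ax":0,"ay":0,"az":0,"grip":-1}]' >/dev/null
python3 w.py 147 0 66
```

```text
t 2.28 carousel r,v,z mm [106.8  -3.2  98.5] az share -0.001 F(fwd,left,z) [-0.3  0.1  0.2]
shares [ 0.007 -0.013  0.13 ]
t 2.70 carousel r,v,z mm [101.2  -0.7  74.3] az share -0.001 F(fwd,left,z) [-0.6  0.4  0.4]
shares [-0.183 -0.003  0.033]
```

```bash
python3 -m jog '[{"dx":0,"dy":0,"dz":0.033,"ax":0,"ay":0,"az":0,"grip":-1},{"dx":-0.04,"dy":-0.003,"dz":0.033,"ax":0,"ay":0,"az":0,"grip":-1},{"dx":-0.07,"dy":-0.003,"dz":0.033,"ax":0,"ay":0,"az":0,"grip":-1},{"dx":-0.1,"dy":-0.003,"dz":0.033,"ax":0,"ay":0,"az":0,"grip":-1},{"dx":-0.1,"dy":-0.003,"dz":0.033,"ax":0,"ay":0,"az":0,"grip":-1}]' >/dev/null
python3 w.py 147 0 66
python3 -m jog '[{"dx":-0.02,"dy":0,"dz":0,"ax":0,"ay":0,"az":0,"grip":-1},{"dx":-0.04,"dy":0,"dz":0,"ax":0,"ay":0,"az":0,"grip":-1},{"dx":-0.06,"dy":0,"dz":0,"ax":0,"ay":0,"az":0,"grip":-1},{"dx":-0.07,"dy":0,"dz":0,"ax":0,"ay":0,"az":0,"grip":-1},{"dx":-0.07,"dy":0,"dz":0,"ax":0,"ay":0,"az":0,"grip":-1}]' >/dev/null
python3 w.py 147 0 66
```

```text
t 3.12 carousel r,v,z mm [127.5   0.2  66. ] az share -0.001 F(fwd,left,z) [-0.5  0.5  1. ]
shares [-0.078  0.001 -0.   ]
t 3.53 carousel r,v,z mm [1.442e+02 1.000e-01 6.590e+01] az share -0.001 F(fwd,left,z) [-0.5  0.5  0.6]
shares [-0.011  0.001 -0.001]
```

```bash
python3 w.py; python3 - <<'E'
from rig import manip
import cv2,numpy as np
a=[cv2.cvtColor(manip.get_image(n)["img"],cv2.COLOR_RGB2BGR) for n in("scene","side")]
cv2.imwrite("pics/p2.png",np.hstack([cv2.resize(a[0][120:270,230:430],(400,300)),cv2.resize(a[1][140:260,140:300],(400,300))]))
E
```

```text
t 3.53 carousel r,v,z mm [1.442e+02 1.000e-01 6.590e+01] az share -0.001 F(fwd,left,z) [-0.5  0.5  0.6]
```

View pics/p2.png

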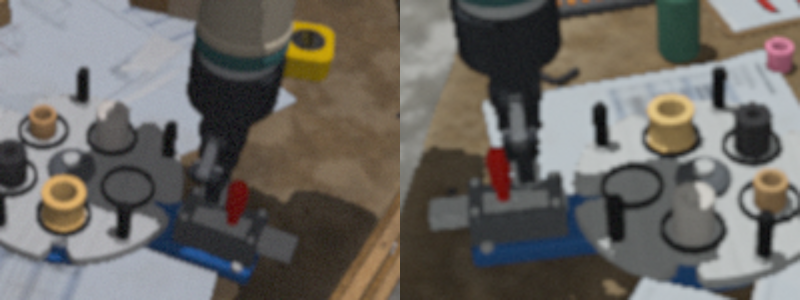

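Both views show the bolt tail out of the guide and the knob displaced about 25 mm. I'll push gently on towards the stop.

```bash
for i in 1 2 ; do python3 -m jog '[{"dx":-0.006,"dy":0,"dz":0,"ax":0,"ay":0,"az":0,"grip":-1},{"dx":-0.012,"dy":0,"dz":0,"ax":0,"ay":0,"az":0,"grip":-1},{"dx":-0.012,"dy":0,"dz":0,"ax":0,"ay":0,"az":0,"grip":-1}]' >/dev/null
python3 w.py 130 0 66; done
```

```text
t 3.88 carousel r,v,z mm [1.465e+02 1.000e-01 6.560e+01] az share -0.001 F(fwd,left,z) [-2.1  0.1  2. ]
shares [ 0.066  0.    -0.002]
t 4.13 carousel r,v,z mm [1.495e+02 1.000e-01 6.560e+01] az share -0.001 F(fwd,left,z) [-3.   0.1 -0.1]
shares [ 0.078  0.    -0.001]
```

```bash
for i in 1 2 ; do python3 -m jog '[{"dx":-0.006,"dy":0,"dz":0,"ax":0,"ay":0,"az":0,"grip":-1},{"dx":-0.006,"dy":0,"dz":0,"ax":0,"ay":0,"az":0,"grip":-1},{"dx":-0.006,"dy":0,"dz":0,"ax":0,"ay":0,"az":0,"grip":-1}]' >/dev/null
python3 w.py; done
python3 - <<'E'
from h import *
from rig import manip
for n in("scene","side"):
    a=np.load(n+".npz")
    d=manip.get_image(n)
    out=[]
    for im in(a["img"],d["img"]):
        m=im.astype(int); k=(m[...,0]>120)&(m[...,1]<60)&(m[...,2]<60)
        P=proj(a,pts(.6151,.1601,.1941))[5]
        yy,xx=np.nonzero(k); s=np.hypot(xx-P[0],yy-P[1])<40; xx,yy=xx[s],yy[s]
        t=yy<yy.min()+10; out.append((xx[t].mean(),yy[t].mean()))
    print(n,np.diff(out,axis=0))
    for b in (.02,.025,.03): print(b,proj(a,pts(.6151,.1601,.1941,0,b))[5]-proj(a,pts(.6151,.1601,.1941))[5])
E
```

```text
t 4.38 carousel r,v,z mm [1.496e+02 1.000e-01 6.580e+01] az share -0.001 F(fwd,left,z) [-4.   0.5 -0.6]
t 4.63 carousel r,v,z mm [1.496e+02 1.000e-01 6.590e+01] az share -0.001 F(fwd,left,z) [-8.2  0.9 -3.3]Traceback (most recent call last):
  File "<stdin>", line 11, in <module>
    return umr_minimum(a, axis, None, out, keepdims, initial, where)
ValueError: zero-size array to reduction operation minimum which has no identity
```

At r=149.6 mm the force rises without motion, so the bolt is at its outer stop. I'll back off and come up behind peg0.

```bash
python3 -m jog '[{"dx":0.07,"dy":0,"dz":0,"ax":0,"ay":0,"az":0,"grip":-1},{"dx":0.138,"dy":0,"dz":0,"ax":0,"ay":0,"az":0,"grip":-1},{"dx":0.19,"dy":0.06,"dz":0.008,"ax":0,"ay":0,"az":0,"grip":-1},{"dx":0.234,"dy":0.13,"dz":0.016,"ax":0,"ay":0,"az":0,"grip":-1},{"dx":0.234,"dy":0.13,"dz":0.016,"ax":0,"ay":0,"az":0,"grip":-1}]' >/dev/null
python3 -m jog '[{"dx":0,"dy":0,"dz":0,"ax":0,"ay":0,"az":0,"grip":-1}]' >/dev/null
python3 w.py 81 -59 62 62 -79 62 37 -93 62 10 -97 62 -5 -97 62
```

```text
t 5.18 carousel r,v,z mm [ 96.  -32.8  60.5] az share -0.002 F(fwd,left,z) [-0.2 -0.4 -0. ]
shares [ 0.06   0.104 -0.006]
shares [ 0.136  0.184 -0.007]
shares [ 0.237  0.24  -0.007]
shares [ 0.345  0.256 -0.008]
shares [ 0.405  0.255 -0.008]
```

```bash
python3 -m jog '[{"dx":0.015,"dy":0.026,"dz":-0.006,"ax":0,"ay":0,"az":0,"grip":-1},{"dx":0.03,"dy":0.052,"dz":-0.006,"ax":0,"ay":0,"az":0,"grip":-1},{"dx":0.045,"dy":0.078,"dz":-0.006,"ax":0,"ay":0,"az":0,"grip":-1},{"dx":0.06,"dy":0.104,"dz":-0.006,"ax":0,"ay":0,"az":0,"grip":-1},{"dx":0.08,"dy":0.125,"dz":-0.006,"ax":0,"ay":0,"az":0,"grip":-1}]' >/dev/null
python3 w.py
python3 -m jog '[{"dx":0.02,"dy":0.02,"dz":0,"ax":0,"ay":0,"az":0,"grip":-1},{"dx":0.04,"dy":0.042,"dz":0,"ax":0,"ay":0,"az":0,"grip":-1},{"dx":0.065,"dy":0.065,"dz":0,"ax":0,"ay":0,"az":0,"grip":-1},{"dx":0.09,"dy":0.08,"dz":0,"ax":0,"ay":0,"az":0,"grip":-1},{"dx":0.09,"dy":0.08,"dz":0,"ax":0,"ay":0,"az":0,"grip":-1}]' >/dev/null
python3 w.py 37 -93 62 10 -97 62 -5 -97 62
python3 - <<'E'
from rig import manip
import cv2,numpy as np
a=[cv2.cvtColor(manip.get_image(n)["img"],cv2.COLOR_RGB2BGR) for n in("scene","side")]
cv2.imwrite("pics/p3.png",np.hstack([cv2.resize(a[0][120:270,190:390],(400,300)),cv2.resize(a[1][140:290,150:350],(400,300))]))
E
```

```text
t 5.60 carousel r,v,z mm [ 73.9 -64.   63.1] az share -0.001 F(fwd,left,z) [-0.8  2.3 -1.2]
t 6.02 carousel r,v,z mm [ 49.5 -85.3  63.2] az share -0.001 F(fwd,left,z) [-0.4  0.8  0.2]
shares [0.05  0.031 0.005]
shares [0.158 0.046 0.005]
shares [0.218 0.046 0.005]
```

View pics/p3.png

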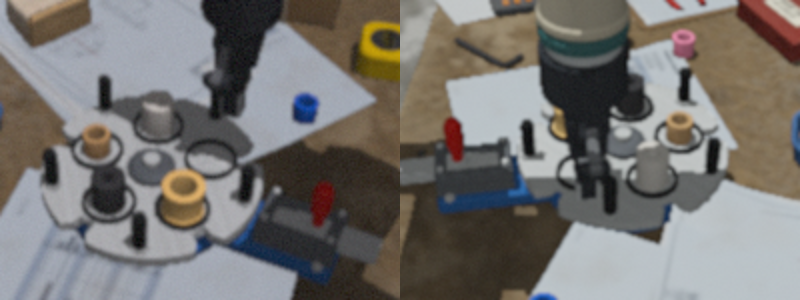

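The plate is turning freely with all parts seated: the brass bush is at scene crop (183,198), and the knob is still out. I'll continue and stop a little short, then measure.

```bash
python3 -m jog '[{"dx":0.03,"dy":0.02,"dz":0,"ax":0,"ay":0,"az":0,"grip":-1},{"dx":0.055,"dy":0.035,"dz":0,"ax":0,"ay":0,"az":0,"grip":-1},{"dx":0.085,"dy":0.045,"dz":0,"ax":0,"ay":0,"az":0,"grip":-1},{"dx":0.115,"dy":0.046,"dz":0,"ax":0,"ay":0,"az":0,"grip":-1},{"dx":0.145,"dy":0.046,"dz":0,"ax":0,"ay":0,"az":0,"grip":-1}]' >/dev/null
python3 -m jog '[{"dx":0.02,"dy":0,"dz":0,"ax":0,"ay":0,"az":0,"grip":-1},{"dx":0.04,"dy":0,"dz":0,"ax":0,"ay":0,"az":0,"grip":-1},{"dx":0.05,"dy":0,"dz":0,"ax":0,"ay":0,"az":0,"grip":-1},{"dx":0.05,"dy":0,"dz":0,"ax":0,"ay":0,"az":0,"grip":-1}]' >/dev/null
cat > m.py <<'E'
import sys
from h import *
from rig import manip
n=sys.argv[1]; ims=[]
for k,(x0,y0) in(("scene",(190,120)),("side",(150,140))):
    d=manip.get_image(k); g=cv2.GaussianBlur(cv2.cvtColor(d["img"],cv2.COLOR_RGB2GRAY),(3,3),0).astype(float)
    # darkness along each peg axis minus flanks -> score of plate angle
    sc=[]
    T=np.radians(np.arange(50,92,.5))
    def px(P): return cv2.remap(g.astype(np.float32),*[c.astype(np.float32).reshape(-1,1) for c in proj(d,P).T],cv2.INTER_LINEAR).ravel()
    for t in T:
        P=pts(.6151,.1601,.1941,t)[1:5]; s=0
        for z in(.055,.065,.075,.085):
            Q=P.copy();Q[:,2]=z; s+=np.minimum(px(Q),90).mean()
        sc.append(s)
    sc=np.array(sc); print(k,"best deg",np.degrees(T[sc<sc.min()+15]).round(1),"min",sc.min().round(0))
    im=cv2.resize(cv2.cvtColor(d["img"],cv2.COLOR_RGB2BGR)[y0:y0+150,x0:x0+200],(400,300),interpolation=cv2.INTER_CUBIC)
    for p in proj(d,pts(.6151,.1601,.1941,np.radians(72),.03)): cv2.circle(im,tuple(((p-[x0,y0]+.5)*2).astype(int)),2,(255,0,255),-1)
    ims.append(im)
cv2.imwrite(f"pics/{n}.png",np.hstack(ims))
E
python3 w.py; python3 m.py p4
```

```text
t 6.87 carousel r,v,z mm [  1.9 -95.2  63. ] az share -0.001 F(fwd,left,z) [-0.4 -0.3  0.1]
scene best deg [62.5 63.  63.5 64.  64.5 65.  65.5] min 106.0
side best deg [63.  63.5 64.  64.5 65.  65.5 66. ] min 123.0
```

View pics/p4.png

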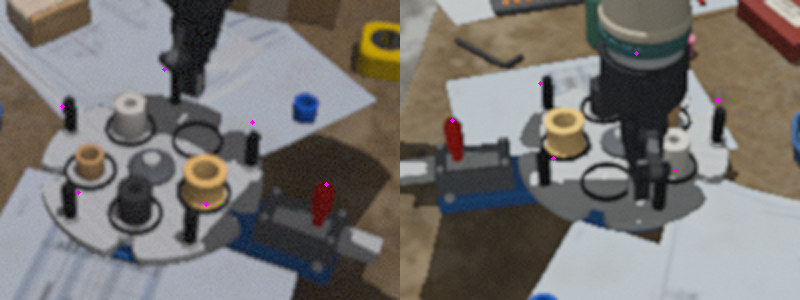

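The overlay of the 72° targets shows the pegs about 8° short. The image score gives 64.3°, which agrees with the contact geometry. About 13 mm of push remains.

```bash
python3 -m jog '[{"dx":0.018,"dy":0,"dz":0,"ax":0,"ay":0,"az":0,"grip":-1},{"dx":0.036,"dy":0,"dz":0,"ax":0,"ay":0,"az":0,"grip":-1},{"dx":0.05,"dy":0,"dz":0,"ax":0,"ay":0,"az":0,"grip":-1},{"dx":0.05,"dy":0,"dz":0,"ax":0,"ay":0,"az":0,"grip":-1},{"dx":0.05,"dy":0,"dz":0,"ax":0,"ay":0,"az":0,"grip":-1}]' >/dev/null
python3 w.py; python3 m.py p5
```

```text
t 7.38 carousel r,v,z mm [-10.4 -95.6  63.2] az share -0.001 F(fwd,left,z) [-0.   0.1  1. ]
scene best deg [70.  70.5 71.  71.5 72.  72.5 73. ] min 102.0
side best deg [71.  71.5 72.  72.5 73.  73.5] min 123.0
```

About 72° in both views. I'll back off, lift over, and come down outside the knob.

```bash
python3 -m jog '[{"dx":-0.1,"dy":0,"dz":0,"ax":0,"ay":0,"az":0,"grip":-1},{"dx":-0.1,"dy":0,"dz":-0.14,"ax":0,"ay":0,"az":0,"grip":-1},{"dx":-0.1,"dy":0,"dz":-0.29,"ax":0,"ay":0,"az":0,"grip":-1},{"dx":-0.1,"dy":0,"dz":-0.43,"ax":0,"ay":0,"az":0,"grip":-1},{"dx":-0.1,"dy":0,"dz":-0.43,"ax":0,"ay":0,"az":0,"grip":-1}]' >/dev/null
python3 -m jog '[{"dx":-0.15,"dy":-0.07,"dz":0,"ax":0,"ay":0,"az":0,"grip":-1},{"dx":-0.3,"dy":-0.14,"dz":0,"ax":0,"ay":0,"az":0,"grip":-1},{"dx":-0.45,"dy":-0.22,"dz":0,"ax":0,"ay":0,"az":0,"grip":-1},{"dx":-0.6,"dy":-0.3,"dz":0,"ax":0,"ay":0,"az":0,"grip":-1},{"dx":-0.75,"dy":-0.382,"dz":0,"ax":0,"ay":0,"az":0,"grip":-1}]' >/dev/null
python3 -m jog '[{"dx":-0.03,"dy":0,"dz":0,"ax":0,"ay":0,"az":0,"grip":-1},{"dx":-0.03,"dy":0,"dz":0,"ax":0,"ay":0,"az":0,"grip":-1}]' >/dev/null
python3 w.py 212 0 66; python3 m.py p6
```

```text
t 8.48 carousel r,v,z mm [ 2.109e+02 -1.000e-01  1.707e+02] az share 0.0 F(fwd,left,z) [-1.1  0.2 -0.6]
shares [-0.004 -0.     0.419]
scene best deg [70.  70.5 71.  71.5 72.  72.5 73. ] min 103.0
side best deg [71.5 72.  72.5 73.  73.5] min 91.0
```

View pics/p6.png

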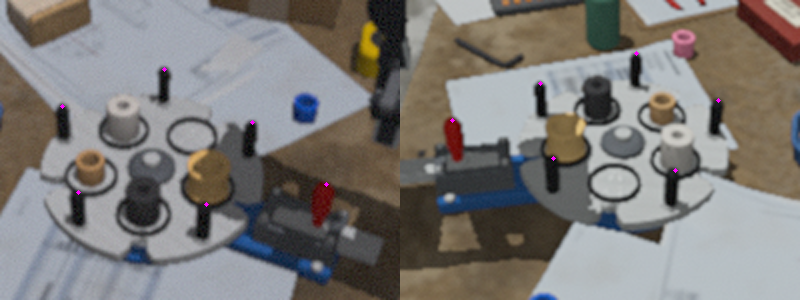

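The 72° targets lie on the peg tops and the brass bush is at the front. I'll go down outside the knob and push the bolt home.

```bash
python3 -m jog '[{"dx":-0.004,"dy":0,"dz":0.14,"ax":0,"ay":0,"az":0,"grip":-1},{"dx":-0.004,"dy":0,"dz":0.28,"ax":0,"ay":0,"az":0,"grip":-1},{"dx":-0.004,"dy":0,"dz":0.41,"ax":0,"ay":0,"az":0,"grip":-1},{"dx":-0.004,"dy":0,"dz":0.41,"ax":0,"ay":0,"az":0,"grip":-1},{"dx":-0.004,"dy":0,"dz":0.41,"ax":0,"ay":0,"az":0,"grip":-1}]' >/dev/null
python3 w.py
python3 -m jog '[{"dx":0.03,"dy":0,"dz":0,"ax":0,"ay":0,"az":0,"grip":-1},{"dx":0.06,"dy":0,"dz":0,"ax":0,"ay":0,"az":0,"grip":-1},{"dx":0.09,"dy":0,"dz":0,"ax":0,"ay":0,"az":0,"grip":-1},{"dx":0.115,"dy":0,"dz":0,"ax":0,"ay":0,"az":0,"grip":-1},{"dx":0.14,"dy":0,"dz":0,"ax":0,"ay":0,"az":0,"grip":-1}]' >/dev/null
python3 w.py
python3 -m jog '[{"dx":0.015,"dy":0,"dz":0,"ax":0,"ay":0,"az":0,"grip":-1},{"dx":0.03,"dy":0,"dz":0,"ax":0,"ay":0,"az":0,"grip":-1},{"dx":0.04,"dy":0,"dz":0,"ax":0,"ay":0,"az":0,"grip":-1},{"dx":0.04,"dy":0,"dz":0,"ax":0,"ay":0,"az":0,"grip":-1},{"dx":0.04,"dy":0,"dz":0,"ax":0,"ay":0,"az":0,"grip":-1}]' >/dev/null
python3 w.py
```

```text
t 9.00 carousel r,v,z mm [208.3  -1.5  67. ] az share -0.002 F(fwd,left,z) [-0.5  0.   1.4]
t 9.42 carousel r,v,z mm [173.2  -1.   68.9] az share -0.001 F(fwd,left,z) [ 3.7 -1.2  2.6]
t 9.83 carousel r,v,z mm [163.2  -0.8  68.1] az share -0.001 F(fwd,left,z) [ 1.2 -1.  -0.3]
```

```bash
for i in 1 2 3; do python3 -m jog '[{"dx":0.008,"dy":0,"dz":0,"ax":0,"ay":0,"az":0,"grip":-1},{"dx":0.008,"dy":0,"dz":0,"ax":0,"ay":0,"az":0,"grip":-1},{"dx":0.008,"dy":0,"dz":0,"ax":0,"ay":0,"az":0,"grip":-1}]' >/dev/null
python3 w.py;done
```

```text
t 10.08 carousel r,v,z mm [162.1  -0.9  68. ] az share -0.001 F(fwd,left,z) [ 2.8 -0.4  1.5]
t 10.33 carousel r,v,z mm [160.8  -0.8  67.9] az share -0.001 F(fwd,left,z) [5.2 0.1 3.6]
t 10.58 carousel r,v,z mm [160.8  -0.8  67.7] az share -0.001 F(fwd,left,z) [8.  0.8 6.4]
```

```bash
for i in 1 2; do python3 -m jog '[{"dx":0.008,"dy":0,"dz":0,"ax":0,"ay":0,"az":0,"grip":-1},{"dx":0.008,"dy":0,"dz":0,"ax":0,"ay":0,"az":0,"grip":-1},{"dx":0.008,"dy":0,"dz":0,"ax":0,"ay":0,"az":0,"grip":-1}]' >/dev/null
python3 w.py;done
python3 -m jog '[{"dx":-0.06,"dy":0,"dz":0,"ax":0,"ay":0,"az":0,"grip":-1},{"dx":-0.2,"dy":0,"dz":0,"ax":0,"ay":0,"az":0,"grip":-1},{"dx":-0.2,"dy":0,"dz":-0.15,"ax":0,"ay":0,"az":0,"grip":-1},{"dx":-0.2,"dy":0,"dz":-0.3,"ax":0,"ay":0,"az":0,"grip":-1},{"dx":-0.2,"dy":0,"dz":-0.4,"ax":0,"ay":0,"az":0,"grip":-1}]' >/dev/null
python3 -m jog '[{"dx":-0.15,"dy":0,"dz":0,"ax":0,"ay":0,"az":0,"grip":-1},{"dx":-0.15,"dy":0,"dz":0,"ax":0,"ay":0,"az":0,"grip":-1},{"dx":-0.15,"dy":0,"dz":0,"ax":0,"ay":0,"az":0,"grip":-1}]' >/dev/null
python3 w.py; sed -i 's/,.03)): cv2/,0)): cv2/' m.py; python3 m.py p7
```

```text
t 10.83 carousel r,v,z mm [160.7  -0.7  67.6] az share -0.001 F(fwd,left,z) [11.   0.4  8.9]
t 11.08 carousel r,v,z mm [160.7  -0.7  67.4] az share -0.001 F(fwd,left,z) [14.7 -1.  11.6]
t 11.75 carousel r,v,z mm [241.2  -0.8 168.8] az share -0.001 F(fwd,left,z) [-0.2 -0.5  1.3]
scene best deg [70.  70.5 71.  71.5 72.  72.5 73. ] min 107.0
side best deg [71.5 72.  72.5 73. ] min 97.0
```

View pics/p7.png

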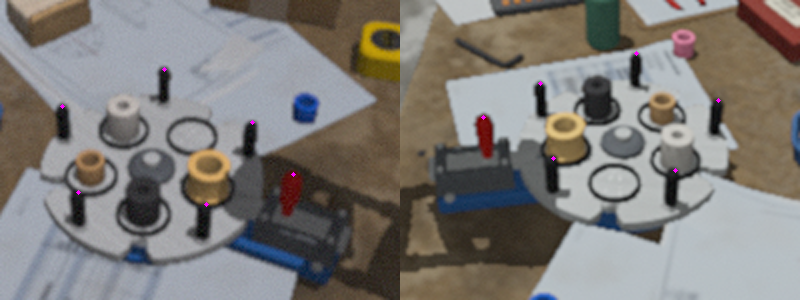

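The knob is on its home mark, scene crop (293,175) and side crop (484,118). The brass bush is at the front, all parts are in their nests, and the arm is clear.

```bash
python3 -c "from rig import manip; print(manip.sign_off())"
```

```text
the job is handed in; nothing more can be done
None
```

The carousel now has the brass bush at the front, in line with the bolt. The bolt is pushed fully home against its stop, every part is still in its nest, the bottle was not touched, and the job was handed in after about 12 s of robot time.

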